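# Nest the washed tea cups on the saucer

### The arm

A 6-joint arm with a two-finger parallel gripper is mounted at the origin on the work surface. World frame = base frame: x ahead of the robot, y to its left, z up, the work surface at z = 0. Lengths are in m, angles in degrees, forces in N, time in s.
With the tool pointing down it reaches from about 0.3 to 0.75 m from the base axis. Payload 8.5 kg.
Tool frame: the origin (TCP) lies at the very end of the fingers, on their centre line; the grasp point (between the pads) lies 19 mm behind it; z points along the fingers, y is the line along which they close (so a half turn about z gives the same grasp; the last joint's range is limited). The gripper opens to 85 mm and grips with 20 to 120 N. Pads are 22 mm wide; open, the fingers measure 114 mm over their backs; the gripper's body (76 mm by 85 mm) begins 54 mm behind the grasp point. The pads swing forward as they close: fully open they stand 13 mm farther back than shut.
Start: joints at [59.112, 21.807, 74.336, -0, 83.858, -12.336], TCP at [0.175, 0.521, 0.231] pointing down, gripper open.
Joint ranges: [-178.18, 178.18], [-50.72, 133.34], [12.68, 142.11], [-81.47, 261.47], [9.98, 163.14], [-165.26, 165.26]. Speed limits (degrees/s): [136.94, 136.94, 180, 180, 180, 180].

### API

Orientations are given as a 3x3 rotation matrix whose columns are the frame's x, y, z axes.
In Python, from rig import observe, cams, ticket gives the robot as it stands.
- The arm moves only by the tool move_arm, never from a script. Its arguments are lists of equal length, an entry for each row: "jaw": the finger opening in cm, from 0 to 8.54; "dp": the shift along the tool's x, y, z in cm, a list of three; "turn": the turn, a rotation vector about the tool's x, y, z in rad, a list of three. In form: {"jaw": [jaw, ...], "dp": [[tx, ty, tz], ...], "turn": [[wx, wy, wz], ...]}. A call has 1 to 12 rows; each row shifts and turns the commanded pose from where the row before left it, along the tool's axes as they then stand; what a row does not reach is not made up. A row lasts 1/12 s, in which the tool goes at most 41.7 mm and 7.16 degrees, less where a joint would pass 70% of its speed; a pose out of reach is approached as far as the arm can. A call is refused whole if a number of a shift passes 4.17 or a number of a turn 0.125, either way. A call with a gripper value outside its range is refused whole. The fingers move at their own pace and stop on an object; "force" is the grip in N (left out, the last holds). Time passes only in rows, so rows that do not move let the fingers close. It gives the time, the measured TCP pose, the force, the opening and the grip force at its end, in the units of the state.
- observe(): the state, without advancing time (a new reading comes with each control period).
- cams.get_image(name): name is "scene" or "top" or "wrist"; returns (picture, depth): 420x560x3 uint8, red, green, blue; 420x560 float32, m along the optical axis (not along the pixel's ray), 0 where there is no reading.
- cams.calibration(name): a dict with "vertical_fov" (degrees; the focal length in pixels is half the picture's height over the tangent of half this angle, whatever the lens; pixels are square), "cx", "cy" (the principal point, pixels), "view" (4x4, takes a point from world to camera coordinates); the wrist camera has in their place "tool_from_camera" (4x4, takes a point from camera to tool coordinates, whose origin is the TCP and whose axes are the flange's). Camera axes: x right, y up, looking along -z (the intrinsics and any distortion apply to the point x, -y, -z); pixel columns grow to the right and rows downward; lengths in m; the calibration is good to about 2 mm. The wrist camera is an equidistant fisheye: a pixel r from the principal point sees the ray r / f radians off the axis. A picture is of the moment at which its call begins: read the wrist's pose just before it. calibration takes no time and is no camera call.
- ticket.close_job(): hands the job in; it is judged then, once.
Trained networks look in the newest picture that a camera, given by its name, has taken for a name from the list of things; names that differ only in an ending like _2 or _b are one class to them, and where a whole thing is asked for, a point or a joint stands for the part that bears it (a point fixed in the world has none). Each returns a list of dicts, best first, with "p" (0 to 1); they miss things now and then, are a little off and sometimes report something else, mostly with a low value. They report only what shows in the picture. A call takes as long as a camera call. They do not tell look-alikes from the thing itself.
- cams.spot_in(camera, query): "box" ([centre column, centre row, width, height] as shares, 0 to 1, of the picture: columns of its width, rows of its height, round what is visible of it).
- cams.outline_of(camera, query): "mask" (420x560 bool, what is visible of it) and "box" ([centre column, centre row, width, height] as shares, 0 to 1, of the picture: columns of its width, rows of its height, round what is visible of it).
- cams.mark_of(camera, query): "location" ([column, row] as shares, 0 to 1, of the picture: columns of its width, rows of its height: a listed point, or the origin of a listed thing).
The state is a dict: "time_s": time; "q": joint angles; "qvel": joint speeds; "joint_efforts": joint torques, N m; "position": TCP position; "tool_rot": TCP orientation; "ft_force": force on the tool from outside, world axes, zero at the start; "wrist_torque": the same for the moment, N m; "grip_width": finger opening in m; "gripper_force": force on a finger pad.
Only numpy, scipy, OpenCV 4.12 (cv2) and the standard library are available. Lean on these libraries where they do the work, as an engineer would, in place of code of your own. Each camera call takes 0.05 s, during which the arm holds its last target. There are 200 camera calls.

### The job

The cups are washed: stack them mouth down in the middle of the saucer, the smallest steel cup first, then the medium one over it, then the large one over both, so that all three mouths rest flat on the saucer, and finally lay the matchbox flat on the middle of the large cup's upturned base to keep it off the wet counter. Set each thing down and let go of it before fetching the next, do not drop them. Leave the saucer where it is, and do not push the mug, the sugar jar or the flask about.

Things in the scene. Friction and masses are not known exactly. Their poses are not given: they have to be found in the camera images.
- small_cup: the smallest of three steel cups, upside down (mouth down). Round, tapered: outer diameter 45 mm at the mouth (bottom as it stands), 38 mm at the closed flat base (top as it stands), 60 mm high, wall 2 mm, base 3 mm, about 60 g; inside 41 mm wide at the mouth, 57 mm deep. Origin: centre of the mouth, at the underside as it stands; z up to the base.
- medium_cup: the medium of three steel cups, upside down (mouth down). Round, tapered: outer diameter 57 mm at the mouth (bottom as it stands), 50 mm at the closed flat base (top as it stands), 72 mm high, wall 2 mm, base 3 mm, about 90 g; inside 53 mm wide at the mouth, 69 mm deep. Origin: centre of the mouth, at the underside as it stands; z up to the base.
- large_cup: the largest of three steel cups, upside down (mouth down). Round, tapered: outer diameter 70 mm at the mouth (bottom as it stands), 62 mm at the closed flat base (top as it stands), 84 mm high, wall 2 mm, base 3 mm, about 120 g; inside 66 mm wide at the mouth, 81 mm deep. Origin: centre of the mouth, at the underside as it stands; z up to the base.
- matchbox: a closed cardboard matchbox lying flat, brown sides, yellow panel on top, 54 x 36 x 16 mm (its own x, y, z), about 20 g, rigid. Origin: centre of its underside; x along its length.
- saucer: a loose white ceramic saucer with a thin blue line round its rim, about 250 g, 140 mm across the rim, 14 mm high, with a flat inner floor 6 mm above the counter and about 106 mm across, round which the rim slopes up and outwards. Origin: centre of its underside, on the counter; z up.
- mug: bystander: an upright blue ceramic mug with a handle on its +y side, 80 mm across, 88 mm high. Origin: centre of its underside.
- sugar_jar: bystander: a closed amber glass sugar jar with a white lid, 72 mm across, 85 mm high. Origin: centre of its underside.
- flask: bystander: a green flask with a black handle on its +x side, 108 mm across, 240 mm high, at the robot's left (+y). Nothing else this tall stands near the things; the pan on the burner at the far right (y below -0.45) reaches 190 mm. Origin: centre of its underside.
There are look-alikes about, which are no part of the job. Of the things shaped like the matchbox, the cardboard one is meant.

How it is judged:
By the outcome, as a careful person would: the job done as asked, in the order asked, and still so for the second after the job is handed in, with the robot touching nothing.
It also fails if it takes over 112 s, if anything falls off the work surface, if the arm or the gripper's body presses on something with over 40 N, if the wrist force passes 120 N, or if a joint passes its speed limit or range.

## Working session

There is one attempt and no reset: what is moved stays moved. The work goes in short steps, Python scripts to look and compute and a tool call to move; the robot and the scene stay as the last step left them, time stands still between calls to the robot, and variables do not carry over. Pictures are saved under pics/ and viewed, at most 14 in all, crops included, and the job is handed in when it is done.

Besides the shell and the picture viewer there is one more tool, called after "Emit:" by a JSON object that holds its "api" and its "payload". move_arm: Moves the arm, as the interface text tells. Its arguments: {"type":"object","properties":{"jaw":{"type":"array","items":{"type":"number"}},"dp":{"type":"array","items":{"type":"array","items":{"type":"number"}}},"turn":{"type":"array","items":{"type":"array","items":{"type":"number"}}},"force":{"type":"number"}},"required":["jaw","dp","turn"]}

```bash
ls; mkdir -p pics; python3 - <<'E'
from rig import observe,cams
import cv2,numpy as np
s=observe();print(s['time_s'],s['position'],np.round(s['tool_rot'],3).tolist(),s['grip_width'])
for n in('scene','top'):
    im,d=cams.get_image(n);cv2.imwrite(f'pics/{n}0.png',im[:,:,::-1]);np.save(f'pics/{n}0.npy',d)
    c=cams.calibration(n);print(n,c['vertical_fov'],c['cx'],c['cy'],np.round(c['view'],4).tolist(), [k for k in c])
c=cams.calibration('wrist');print(c)
E
```

```text
pics
0.0 [0.1748409  0.52114278 0.23069679] [[-0.948, 0.318, -0.001], [0.318, 0.948, -0.001], [0.0, -0.001, -1.0]] 0.08521800308443922
scene 44.184743622074244 280.7842283930695 211.74856972834385 [[-0.8201, 0.572, -0.0124, 0.3879], [-0.3156, -0.4342, 0.8438, 0.1794], [0.4773, 0.6959, 0.5366, -1.7781], [0.0, 0.0, 0.0, 1.0]] ['vertical_fov', 'cx', 'cy', 'view']
top 49.17152842104571 276.94004182493376 215.2297094160652 [[-0.0224, -0.9993, -0.03, 0.135], [0.9983, -0.024, 0.053, -0.5441], [-0.0537, -0.0288, 0.9981, -0.9878], [0.0, 0.0, 0.0, 1.0]] ['vertical_fov', 'cx', 'cy', 'view']
{'vertical_fov': 65.70646984690485, 'cx': 278.0157703210065, 'cy': 214.07465195507527, 'tool_from_camera': array([[-1.06446475e-03,  9.57430135e-01,  2.88663131e-01,
         7.37769549e-02],
       [ 9.99999273e-01,  1.18276817e-03, -2.35409060e-04,
         1.01869535e-03],
       [-5.66809291e-04,  2.88662670e-01, -9.57430698e-01,
        -1.43288461e-01],
       [ 0.00000000e+00,  0.00000000e+00,  0.00000000e+00,
         1.00000000e+00]])}
```

View pics/scene0.png

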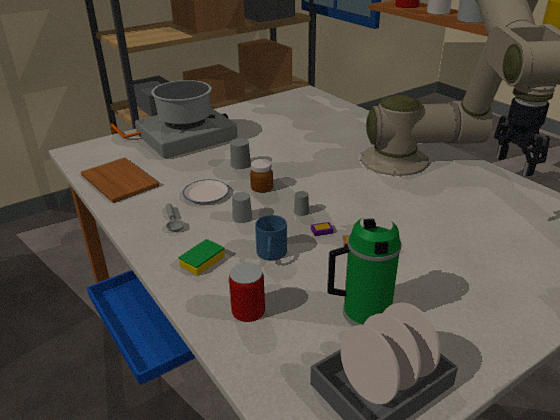

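View pics/top0.png

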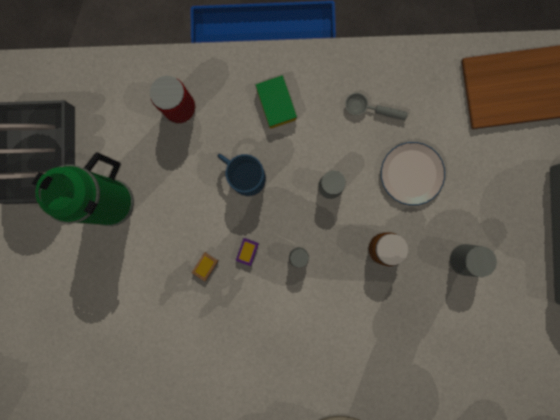

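The pictures show: in top, saucer (413,174), small cup (298,257), medium (332,184), large (473,261), cardboard matchbox (205,267), purple look-alike (248,251), jar (388,249), mug (246,174), flask (80,195). I'll localise these from top depth.

```bash
cat > h.py <<'E'
import numpy as np,cv2
from rig import observe,cams
def cloud(name,d):
    c=cams.calibration(name);h,w=d.shape;f=h/2/np.tan(np.radians(c['vertical_fov']/2))
    u,v=np.meshgrid(np.arange(w),np.arange(h))
    p=np.stack([(u-c['cx'])/f*d,-(v-c['cy'])/f*d,-d],-1)
    V=np.array(c['view']);return (p-V[:3,3])@V[:3,:3]
def pix(name,d):return cloud(name,d)
E
python3 - <<'E'
from h import *
d=np.load('pics/top0.npy');P=cloud('top',d);ok=d>0
print('table',np.median(P[300:400,100:250,2]))
for n,(u,v),H in[('small',(298,257),.06),('med',(332,184),.072),('large',(473,261),.084),('jar',(390,249),.085),('mug',(246,174),.088),('flask',(72,192),.24),('box',(205,267),.016),('pbox',(248,251),.016)]:
    s=np.zeros(d.shape,bool);r=45 if n=='flask' else 26;s[v-r:v+r,max(u-r,0):u+r]=1
    z=P[...,2];m=s&ok&(abs(z-H)<(.012 if H>.02 else .006))
    q=P[m];(c,r)=cv2.minEnclosingCircle(q[:,:2].astype(np.float32))
    print(n,m.sum(),'mean',q.mean(0).round(4),'enc',np.round(c,4),round(r,4), 'rect',cv2.minAreaRect((q[:,:2]*1000).astype(np.float32)))
# saucer rim
z=P[...,2];s=np.zeros(d.shape,bool);s[135:212,376:450]=1
m=s&ok&(z>.009)&(z<.025);q=P[m];c,r=cv2.minEnclosingCircle(q[:,:2].astype(np.float32));print('saucer',np.round(c,4),r,q.mean(0), P[174,413])
E
```

```text
table -0.0005984069549771536
small 267 mean [0.4545 0.0783 0.0595] enc [0.4547 0.0785] 0.0192 rect ((454.5315246582031, 78.05069732666016), (35.68950653076172, 37.31306457519531), 88.70748901367188)
med 469 mean [0.6093 0.0045 0.0718] enc [0.61   0.0041] 0.0254 rect ((609.268798828125, 4.887275695800781), (48.991477966308594, 47.99748992919922), 89.07335662841797)
large 830 mean [ 0.4414 -0.2827  0.0835] enc [ 0.4405 -0.2843] 0.0321 rect ((441.7815246582031, -283.69512939453125), (60.36684799194336, 62.61178207397461), 1.1992324590682983)
jar 785 mean [ 0.4691 -0.1084  0.0847] enc [ 0.4689 -0.1091] 0.0315 rect ((469.80816650390625, -109.01414489746094), (62.38754653930664, 60.537635803222656), 89.23278045654297)
mug 287 mean [0.634  0.1886 0.086 ] enc [0.6355 0.1925] 0.0468 rect ((631.5343017578125, 186.3364715576172), (79.01868438720703, 79.25788116455078), 7.218449115753174)
flask 659 mean [0.5834 0.4887 0.2326] enc [0.5864 0.4965] 0.0439 rect ((586.5223388671875, 497.862060546875), (83.08946990966797, 82.4221420288086), 0.5599350929260254)
box 420 mean [0.4388 0.2844 0.0156] enc [0.4387 0.2854] 0.0317 rect ((438.747314453125, 284.6778564453125), (36.32846450805664, 55.03650665283203), 56.880367279052734)
pbox 414 mean [0.469  0.1911 0.0157] enc [0.4694 0.1909] 0.0312 rect ((468.76776123046875, 191.2439422607422), (36.1782112121582, 54.680973052978516), 69.041015625)
saucer [ 0.6319 -0.1751] 0.07103782147169113 [ 0.63248389 -0.17781023  0.012481  ] [ 0.63128116 -0.17886363  0.00665271]
```

```bash
cat >> h.py <<'E'
def go(*pts):
    s=observe();R=np.array(s['tool_rot']);p=np.array(s['position'])
    print('t',s['time_s'],'p',p.round(4),'q',np.round(s['q'],0),'F',np.round(s['ft_force'],1),'w',round(s['grip_width'],4))
    for t in pts:
        d=R.T@(np.array(t)-p)*100;print(t,'dp cm',d.round(2),'min rows',np.linalg.norm(d)/4.17);p=np.array(t)
E
python3 -c "
from h import *
go((.4545,.0783,.13),(.4545,.0783,.032),(.4545,.0783,.13),(.632,-.177,.13))"
```

```text
t 0.1 p [0.1748 0.5212 0.2308] q [ 59.  22.  74.   0.  84. -12.] F [ 0.8 -0.   0.8] w 0.0858
(0.4545, 0.0783, 0.13) dp cm [-40.61 -33.08  10.11] min rows 12.791475715847739
(0.4545, 0.0783, 0.032) dp cm [-0.    0.01  9.8 ] min rows 2.3501199040767387
(0.4545, 0.0783, 0.13) dp cm [ 0.   -0.01 -9.8 ] min rows 2.3501199040767387
(0.632, -0.177, 0.13) dp cm [-2.495e+01 -1.856e+01  1.000e-02] min rows 7.456620036146522
```

Emit:
{"api": "move_arm", "payload": {"jaw": [8.5, 8.5, 8.5, 8.5, 8.5, 8.5, 8.5, 8.5, 8.5, 8.5, 8.5, 8.5], "dp": [[-3, -2.4, 0.5], [-3, -2.4, 0.5], [-3, -2.4, 0.5], [-3, -2.4, 0.5], [-3, -2.4, 0.5], [-3, -2.4, 0.5], [-3, -2.4, 0.5], [-3, -2.4, 0.5], [-3, -2.4, 0.5], [-3, -2.4, 0.5], [-3, -2.4, 0.5], [-3, -2.4, 0.5]], "turn": [[0, 0, 0], [0, 0, 0], [0, 0, 0], [0, 0, 0], [0, 0, 0], [0, 0, 0], [0, 0, 0], [0, 0, 0], [0, 0, 0], [0, 0, 0], [0, 0, 0], [0, 0, 0]], "force": 30}}

```text
time_s: 1.1
position: [0.4252, 0.132, 0.171]
tool_rot: [[-0.948, 0.318, -0.0], [0.318, 0.948, 0.0], [0.0, -0.0, -1.0]]
ft_force: [1.5, 0.9, -0.2]
grip_width: 0.0849
gripper_force: 0.0
```

Emit:
{"api": "move_arm", "payload": {"jaw": [8.5, 8.5, 8.5, 8.5], "dp": [[-2.5, -2.2, 1.5], [-2.1, -2.1, 2.5], [0, 0, 0], [0, 0, 0]], "turn": [[0, 0, 0], [0, 0, 0], [0, 0, 0], [0, 0, 0]]}}

```text
time_s: 1.43
position: [0.4543, 0.0774, 0.1301]
tool_rot: [[-0.947, 0.321, -0.003], [0.321, 0.947, 0.0], [0.003, -0.001, -1.0]]
ft_force: [-1.3, -0.7, 0.3]
grip_width: 0.0852
gripper_force: 0.0
```

```bash
python3 -c "
from h import *
go((.4545,.0783,.033))
im,d=cams.get_image('wrist');cv2.imwrite('pics/w1.png',im[:,:,::-1])"
```

```text
t 1.4333 p [0.4543 0.0774 0.1301] q [ -5.  19.  97.   0.  64. -76.] F [-1.3 -0.7  0.3] w 0.0852
(0.4545, 0.0783, 0.033) dp cm [-0.02  0.1   9.71] min rows 2.3297960604286447
```

View pics/w1.png

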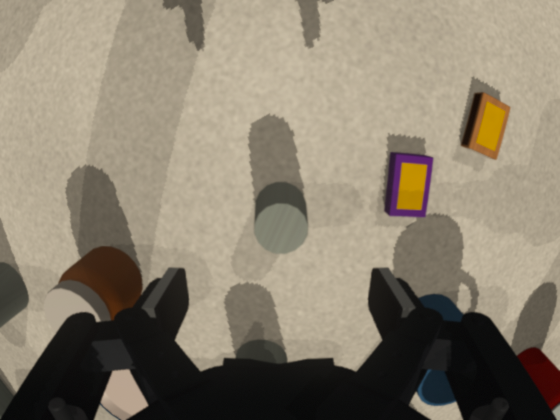

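The wrist view shows the small cup at (281,227), centred between the fingers. I'm descending and gripping it.

Emit:
{"api": "move_arm", "payload": {"jaw": [8.5, 8.5, 8.5, 8.5, 3, 3, 3, 3, 3, 3, 3, 3], "dp": [[0, 0.05, 3], [0, 0.05, 3], [0, 0, 3], [0, 0, 0.6], [0, 0, 0], [0, 0, 0], [0, 0, 0], [0, 0, 0], [0, 0, 0], [0, 0, 0], [0, 0, 0], [0, 0, 0]], "turn": [[0, 0, 0], [0, 0, 0], [0, 0, 0], [0, 0, 0], [0, 0, 0], [0, 0, 0], [0, 0, 0], [0, 0, 0], [0, 0, 0], [0, 0, 0], [0, 0, 0], [0, 0, 0]], "force": 30}}

```text
time_s: 2.48
position: [0.4558, 0.0795, 0.0371]
tool_rot: [[-0.948, 0.318, 0.004], [0.318, 0.948, 0.0], [-0.003, 0.001, -1.0]]
ft_force: [-1.6, 0.9, 8.8]
grip_width: 0.0382
gripper_force: 29.3
```

Emit:
{"api": "move_arm", "payload": {"jaw": [3, 3, 3, 3, 3, 3], "dp": [[0, 0, 0], [0, 0, 0], [0, 0, -1], [0, 0, -2], [0, 0, -3], [0, 0, -3]], "turn": [[0, 0, 0], [0, 0, 0], [0, 0, 0], [0, 0, 0], [0, 0, 0], [0, 0, 0]]}}

```text
time_s: 2.98
position: [0.4545, 0.0794, 0.1272]
tool_rot: [[-0.948, 0.318, 0.0], [0.318, 0.948, 0.0], [-0.0, 0.0, -1.0]]
ft_force: [1.0, 0.1, -0.1]
grip_width: 0.0381
gripper_force: 30.6
```

```bash
python3 -c "
from h import *
go((.632,-.177,.12),(.632,-.177,.042))"
```

```text
t 2.9833 p [0.4545 0.0794 0.1272] q [ -5.  20.  97.   0.  63. -76.] F [ 1.   0.1 -0.1] w 0.0381
(0.632, -0.177, 0.12) dp cm [-24.98 -18.66   0.72] min rows 7.480230519944341
(0.632, -0.177, 0.042) dp cm [ 0.  -0.   7.8] min rows 1.8705035971223014
```

Emit:
{"api": "move_arm", "payload": {"jaw": [3, 3, 3, 3, 3, 3, 3, 3, 3, 3, 3, 3], "dp": [[-1.5, -1.1, 0], [-2.5, -1.9, 0], [-2.7, -2, 0], [-2.7, -2, 0], [-2.7, -2, 0], [-2.7, -2, 0], [-2.7, -2, 0], [-2.7, -2, 0], [-2.7, -2, 0], [-2.08, -1.66, 0], [0, 0, 0], [0, 0, 0]], "turn": [[0, 0, 0], [0, 0, 0], [0, 0, 0], [0, 0, 0], [0, 0, 0], [0, 0, 0], [0, 0, 0], [0, 0, 0], [0, 0, 0], [0, 0, 0], [0, 0, 0], [0, 0, 0]]}}

```text
time_s: 3.98
position: [0.6325, -0.178, 0.1258]
tool_rot: [[-0.948, 0.32, 0.001], [0.32, 0.948, -0.0], [-0.001, 0.0, -1.0]]
ft_force: [0.7, 0.1, -1.0]
grip_width: 0.0382
gripper_force: 30.6
```

```bash
python3 -c "
from h import *
go((.632,-.177,.12),(.632,-.177,.042))
im,d=cams.get_image('wrist');cv2.imwrite('pics/w2.png',im[:,:,::-1])"
```

```text
t 3.9833 p [ 0.6325 -0.178   0.1258] q [-26.  37.  65.   0.  78. -97.] F [ 0.7  0.1 -1. ] w 0.0382
(0.632, -0.177, 0.12) dp cm [0.08 0.08 0.58] min rows 0.1411961408124559
(0.632, -0.177, 0.042) dp cm [ 0.01 -0.    7.8 ] min rows 1.8705035971223019
```

View pics/w2.png

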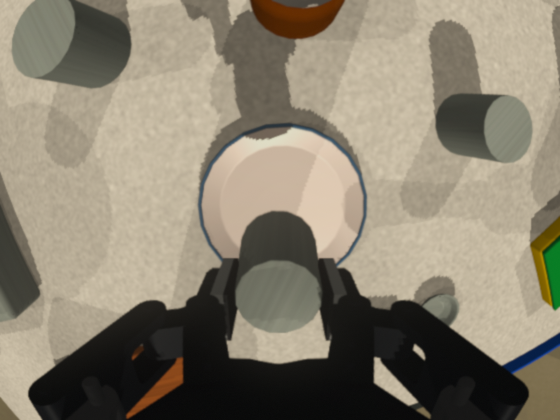

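The cup is held upright, with its base at (278,296), above the saucer, whose rim centre is about (283,205). I'll refine the saucer centre from the stored top picture.

```bash
python3 -c "
from h import *
d=np.load('pics/top0.npy');P=cloud('top',d)[130:216,370:456]
z=P[...,2];m=(z>.004)&(z<.03)&(d[130:216,370:456]>0)
n,l,st,_=cv2.connectedComponentsWithStats(m.astype(np.uint8));k=1+st[1:,4].argmax();q=P[l==k][:,:2]
h=cv2.convexHull((q*1000).astype(np.float32));print(cv2.fitEllipse(h),cv2.minAreaRect(h),q.mean(0))
"
```

```text
((631.788330078125, -174.79298400878906), (140.01577758789062, 140.3496856689453), 161.0409393310547) ((631.699462890625, -174.73562622070312), (139.6646728515625, 139.00289916992188), 88.43760681152344) [ 0.63254145 -0.17669761]
```

Emit:
{"api": "move_arm", "payload": {"jaw": [3, 3, 3, 3, 3, 3, 3, 3], "dp": [[0.17, 0.28, 2], [0, 0, 2.4], [0, 0, 2], [0, 0, 1], [0, 0, 0.4], [0, 0, 0.2], [0, 0, 0], [0, 0, 0]], "turn": [[0, 0, 0], [0, 0, 0], [0, 0, 0], [0, 0, 0], [0, 0, 0], [0, 0, 0], [0, 0, 0], [0, 0, 0]]}}

```text
time_s: 4.7
position: [0.6321, -0.1739, 0.0466]
tool_rot: [[-0.948, 0.318, 0.002], [0.318, 0.948, -0.001], [-0.002, -0.0, -1.0]]
ft_force: [0.6, -0.4, -0.5]
grip_width: 0.0382
gripper_force: 30.6
```

Emit:
{"api": "move_arm", "payload": {"jaw": [3, 3, 3, 3, 3], "dp": [[0, 0, 0.1], [0, 0, 0.1], [0, 0, 0.1], [0, 0, 0], [0, 0, 0]], "turn": [[0, 0, 0], [0, 0, 0], [0, 0, 0], [0, 0, 0], [0, 0, 0]]}}

```text
time_s: 5.12
position: [0.6318, -0.1739, 0.0432]
tool_rot: [[-0.948, 0.318, 0.001], [0.318, 0.948, -0.0], [-0.001, -0.0, -1.0]]
ft_force: [-1.3, 0.5, 5.7]
grip_width: 0.0384
gripper_force: 31.3
```

Emit:
{"api": "move_arm", "payload": {"jaw": [4.2, 4.6, 5.5, 7, 8.5, 8.5, 8.5, 8.5, 8.5, 8.5, 8.5, 8.5], "dp": [[0, 0, 0], [0, 0, 0], [0, 0, 0], [0, 0, 0], [0, 0, 0], [0, 0, 0], [0, 0, -1], [0, 0, -2.5], [0, 0, -3.5], [0, 0, -2], [0, 0, 0], [0, 0, 0]], "turn": [[0, 0, 0], [0, 0, 0], [0, 0, 0], [0, 0, 0], [0, 0, 0], [0, 0, 0], [0, 0, 0], [0, 0, 0], [0, 0, 0], [0, 0, 0], [0, 0, 0], [0, 0, 0]]}}

```text
time_s: 6.12
position: [0.632, -0.174, 0.1341]
tool_rot: [[-0.948, 0.318, 0.003], [0.318, 0.948, -0.001], [-0.003, -0.0, -1.0]]
ft_force: [0.3, -0.6, -0.9]
grip_width: 0.0851
gripper_force: 0.0
```

```bash
python3 -c "
from h import *
go((.6093,.0045,.13),(.6093,.0045,.035))
im,d=cams.get_image('wrist');cv2.imwrite('pics/w3.png',im[:,:,::-1])"
```

```text
t 6.1167 p [ 0.632  -0.174   0.1341] q [-26.  37.  65.   0.  79. -97.] F [ 0.3 -0.6 -0.9] w 0.0851
(0.6093, 0.0045, 0.13) dp cm [ 7.83 16.2   0.38] min rows 4.315355753071111
(0.6093, 0.0045, 0.035) dp cm [0.03 0.   9.5 ] min rows 2.278177458033573
```

View pics/w3.png

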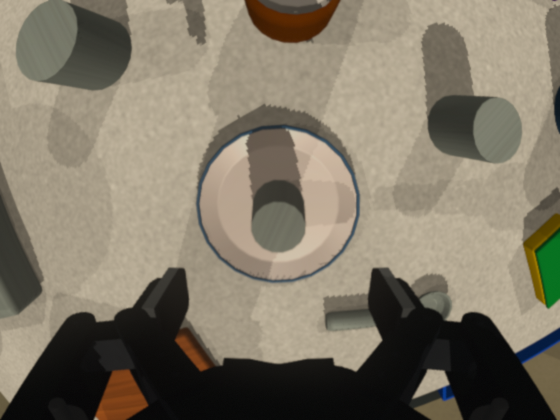

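The small cup stands upright on the saucer, at (278,225) with the rim centre near (278,204), which fits its height parallax. Next I move to the medium cup.

Emit:
{"api": "move_arm", "payload": {"jaw": [8.5, 8.5, 8.5, 8.5, 8.5, 8.5, 8.5, 8.5, 8.5, 8.5, 8.5, 8.5], "dp": [[1, 2, 0], [1.5, 3.2, 0], [1.5, 3.2, 0], [1.5, 3.2, 0], [1.5, 3.2, 0], [0.85, 1.4, 0], [0, 0, 2.5], [0, 0, 3.5], [0, 0, 3], [0, 0, 1.2], [0, 0, 0], [0, 0, 0]], "turn": [[0, 0, 0], [0, 0, 0], [0, 0, 0], [0, 0, 0], [0, 0, 0], [0, 0, 0], [0, 0, 0], [0, 0, 0], [0, 0, 0], [0, 0, 0], [0, 0, 0], [0, 0, 0]]}}

```text
time_s: 7.17
position: [0.6084, 0.0044, 0.0296]
tool_rot: [[-0.948, 0.318, -0.002], [0.318, 0.948, 0.0], [0.002, -0.0, -1.0]]
ft_force: [0.9, -0.1, 0.7]
grip_width: 0.085
gripper_force: 0.0
```

Emit:
{"api": "move_arm", "payload": {"jaw": [4, 4, 4, 4, 4, 4, 4, 4], "dp": [[0, 0, 0], [0, 0, 0], [0, 0, 0], [0, 0, 0], [0, 0, 0], [0, 0, 0], [0, 0, 0], [0, 0, 0]], "turn": [[0, 0, 0], [0, 0, 0], [0, 0, 0], [0, 0, 0], [0, 0, 0], [0, 0, 0], [0, 0, 0], [0, 0, 0]]}}

```text
time_s: 7.83
position: [0.6094, 0.0047, 0.032]
tool_rot: [[-0.948, 0.318, 0.003], [0.318, 0.948, -0.0], [-0.003, 0.0, -1.0]]
ft_force: [-1.1, 0.4, 4.9]
grip_width: 0.0521
gripper_force: 31.1
```

Emit:
{"api": "move_arm", "payload": {"jaw": [4, 4, 4, 4, 4, 4], "dp": [[0, 0, -1], [0, 0, -2.5], [0, 0, -3.5], [0, 0, -3.5], [0, 0, -1.5], [0, 0, 0]], "turn": [[0, 0, 0], [0, 0, 0], [0, 0, 0], [0, 0, 0], [0, 0, 0], [0, 0, 0]]}}

```text
time_s: 8.33
position: [0.6103, 0.0045, 0.1558]
tool_rot: [[-0.948, 0.318, 0.009], [0.318, 0.948, -0.002], [-0.009, 0.001, -1.0]]
ft_force: [0.1, -0.4, -1.8]
grip_width: 0.052
gripper_force: 31.8
```

```bash
cat >> h.py <<'E'
def top(H,c0,rad):
    im,d=cams.get_image('top');P=cloud('top',d)
    m=(d>0)&(abs(P[...,2]-H)<.008)&(np.hypot(P[...,0]-c0[0],P[...,1]-c0[1])<rad)
    q=P[m];c,r=cv2.minEnclosingCircle(q[:,:2].astype(np.float32));print('top',m.sum(),q.mean(0).round(4),np.round(c,4),round(r,4),cv2.minAreaRect((q[:,:2]*1000).astype(np.float32)))
    return im,d
E
python3 -c "
from h import *
top(.066,(.632,-.174),.04)
go((.632,-.174,.145))"
```

```text
top 276 [ 0.6299 -0.1733  0.066 ] [ 0.6303 -0.1736] 0.0192 ((630.2310180664062, -173.56517028808594), (36.335575103759766, 37.325618743896484), 43.560211181640625)
t 8.3833 p [0.6093 0.0047 0.153 ] q [-11.  31.  72.  -0.  77. -82.] F [-0.  -0.2 -1.8] w 0.0522
(0.632, -0.174, 0.145) dp cm [ -7.83 -16.22   0.82] min rows 4.322979510978654
```

Emit:
{"api": "move_arm", "payload": {"jaw": [4, 4, 4, 4, 4, 4, 4, 4, 4, 4], "dp": [[-0.8, -1.7, 0], [-1.3, -2.8, 0], [-1.4, -2.9, 0], [-1.4, -2.9, 0], [-1.4, -2.9, 0], [-1.0, -2.0, 0], [-0.43, -1.0, 0], [0, 0, 0], [0, 0, 0], [0, 0, 0]], "turn": [[0, 0, 0], [0, 0, 0], [0, 0, 0], [0, 0, 0], [0, 0, 0], [0, 0, 0], [0, 0, 0], [0, 0, 0], [0, 0, 0], [0, 0, 0]]}}

```text
time_s: 9.22
position: [0.6303, -0.1718, 0.15]
tool_rot: [[-0.948, 0.317, -0.001], [0.317, 0.948, 0.001], [0.001, 0.001, -1.0]]
ft_force: [-0.7, -0.4, -0.3]
grip_width: 0.0528
gripper_force: 31.8
```

```bash
python3 -c "
from h import *
go((.631,-.1736,.11),(.631,-.1736,.038))
im,d=cams.get_image('wrist');cv2.imwrite('pics/w4.png',im[:,:,::-1])
top(.154+.04,(.632,-.174),.04)
"
```

```text
t 9.2167 p [ 0.6303 -0.1718  0.15  ] q [-26.  36.  64.   0.  81. -97.] F [-0.7 -0.4 -0.3] w 0.0528
(0.631, -0.1736, 0.11) dp cm [-0.13 -0.15  4.  ] min rows 0.9609527701271313
(0.631, -0.1736, 0.038) dp cm [-0.01 -0.    7.2 ] min rows 1.7266187050359714
top 8 [ 0.6314 -0.1395  0.2003] [ 0.635  -0.1403] 0.0105 ((633.8991088867188, -142.0653839111328), (4.894445419311523, 20.802452087402344), 59.48680114746094)
```

View pics/w4.png

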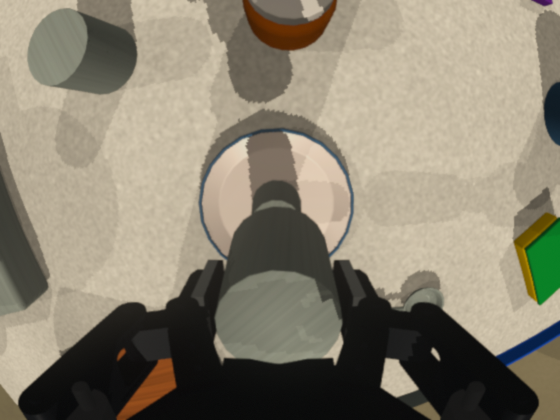

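The medium cup is held at (279,315), with the small cup's base visible at (277,203) just beyond its rim. I'm lowering it with the small correction.

Emit:
{"api": "move_arm", "payload": {"jaw": [4, 4, 4, 4, 4, 4, 4, 4, 4, 4], "dp": [[-0.07, -0.07, 1.5], [-0.05, -0.06, 2], [0, 0, 1.2], [0, 0, 1.2], [0, 0, 1.2], [0, 0, 1.2], [0, 0, 1.2], [0, 0, 0.9], [0, 0, 0], [0, 0, 0]], "turn": [[0, 0, 0], [0, 0, 0], [0, 0, 0], [0, 0, 0], [0, 0, 0], [0, 0, 0], [0, 0, 0], [0, 0, 0], [0, 0, 0], [0, 0, 0]]}}

```text
time_s: 10.15
position: [0.6312, -0.1747, 0.0462]
tool_rot: [[-0.948, 0.318, -0.0], [0.318, 0.948, 0.0], [0.001, 0.0, -1.0]]
ft_force: [-0.2, 0.7, -0.0]
grip_width: 0.0522
gripper_force: 31.8
```

Emit:
{"api": "move_arm", "payload": {"jaw": [4, 4, 4, 4, 4, 4, 4, 4], "dp": [[0, 0, 0.2], [0, 0, 0.2], [0, 0, 0.1], [0, 0, 0.1], [0, 0, 0.1], [0, 0, 0.05], [0, 0, 0], [0, 0, 0]], "turn": [[0, 0, 0], [0, 0, 0], [0, 0, 0], [0, 0, 0], [0, 0, 0], [0, 0, 0], [0, 0, 0], [0, 0, 0]]}}

```text
time_s: 10.82
position: [0.6312, -0.1751, 0.0389]
tool_rot: [[-0.948, 0.318, 0.0], [0.318, 0.948, -0.0], [-0.0, -0.0, -1.0]]
ft_force: [0.3, -0.5, -1.5]
grip_width: 0.0523
gripper_force: 31.8
```

Emit:
{"api": "move_arm", "payload": {"jaw": [4, 4, 4, 4], "dp": [[0, 0, 0.1], [0, 0, 0.1], [0, 0, 0], [0, 0, 0]], "turn": [[0, 0, 0], [0, 0, 0], [0, 0, 0], [0, 0, 0]]}}

```text
time_s: 11.15
position: [0.6314, -0.1752, 0.038]
tool_rot: [[-0.948, 0.318, 0.001], [0.318, 0.948, -0.001], [-0.001, -0.0, -1.0]]
ft_force: [-3.1, 1.0, 7.8]
grip_width: 0.0524
gripper_force: 32.6
```

Emit:
{"api": "move_arm", "payload": {"jaw": [5.6, 6, 7, 8.5, 8.5, 8.5, 8.5, 8.5, 8.5, 8.5, 8.5, 8.5], "dp": [[0, 0, 0], [0, 0, 0], [0, 0, 0], [0, 0, 0], [0, 0, 0], [0, 0, -1], [0, 0, -2.5], [0, 0, -3.5], [0, 0, -2.5], [0, 0, 0], [0, 0, 0], [0, 0, 0]], "turn": [[0, 0, 0], [0, 0, 0], [0, 0, 0], [0, 0, 0], [0, 0, 0], [0, 0, 0], [0, 0, 0], [0, 0, 0], [0, 0, 0], [0, 0, 0], [0, 0, 0], [0, 0, 0]]}}

```text
time_s: 12.15
position: [0.6308, -0.1749, 0.1315]
tool_rot: [[-0.948, 0.318, -0.001], [0.318, 0.948, 0.0], [0.001, 0.0, -1.0]]
ft_force: [1.2, 0.1, -1.0]
grip_width: 0.0845
gripper_force: 0.0
```

```bash
python3 -c "
from h import *
go((.4410,-.2832,.135),(.4410,-.2832,.038))"
```

```text
t 12.15 p [ 0.6308 -0.1749  0.1315] q [-26.  37.  65.   0.  78. -97.] F [ 1.2  0.1 -1. ] w 0.0845
(0.441, -0.2832, 0.135) dp cm [ 14.55 -16.31  -0.34] min rows 5.242349915604044
(0.441, -0.2832, 0.038) dp cm [-0.01 -0.    9.7 ] min rows 2.3261390887290165
```

Emit:
{"api": "move_arm", "payload": {"jaw": [8.5, 8.5, 8.5, 8.5, 8.5, 8.5, 8.5, 8.5, 8.5, 8.5], "dp": [[1.2, -1.4, 0], [2.1, -2.4, 0], [2.3, -2.6, 0], [2.3, -2.6, 0], [2.3, -2.6, 0], [2.2, -2.4, 0], [1.6, -1.7, 0], [0.55, -0.61, 0], [0, 0, 0], [0, 0, 0]], "turn": [[0, 0, 0], [0, 0, 0], [0, 0, 0], [0, 0, 0], [0, 0, 0], [0, 0, 0], [0, 0, 0], [0, 0, 0], [0, 0, 0], [0, 0, 0]]}}

```text
time_s: 12.98
position: [0.4417, -0.2832, 0.1314]
tool_rot: [[-0.948, 0.319, -0.0], [0.319, 0.948, 0.001], [0.001, 0.001, -1.0]]
ft_force: [0.7, -0.2, 0.4]
grip_width: 0.0851
gripper_force: 0.0
```

```bash
python3 -c "
from h import *
im,d=cams.get_image('wrist');cv2.imwrite('pics/w5.png',im[:,:,::-1])
go((.4410,-.2832,.038))
top(.078,(.631,-.174),.045)"
```

```text
t 13.0333 p [ 0.4421 -0.2829  0.1315] q [ -46.   25.   87.    0.   68. -117.] F [-0.   0.8 -0.6] w 0.0847
(0.441, -0.2832, 0.038) dp cm [ 0.09 -0.07  9.35] min rows 2.2417474476247503
top 495 [ 0.6315 -0.1748  0.0779] [ 0.6323 -0.1756] 0.0255 ((631.6364135742188, -175.2279815673828), (48.90960693359375, 48.63031005859375), 62.457366943359375)
```

View pics/w5.png

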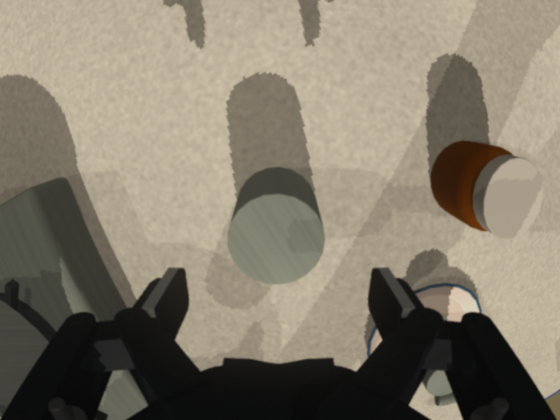

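The wrist view shows the large cup at (276,238), centred between the fingers, the burner edge at left and the jar at (490,190). I'll check the clearance to the burner.

```bash
python3 -c "
from h import *
P=cloud('top',np.load('pics/top0.npy'))
m=(P[...,1]<-.33)&(P[...,0]>.3)&(P[...,0]<.58)&(P[...,2]>.015)&(P[...,2]<.4);q=P[m];print(m.sum(),q.min(0),q.max(0))"
```

```text
783 [ 0.34498516 -0.47103206  0.01502193] [ 0.57933103 -0.46378311  0.05003108]
```

Burner clearance is fine, at about 12 cm. I'm gripping the large cup.

Emit:
{"api": "move_arm", "payload": {"jaw": [8.5, 8.5, 8.5, 8.5, 8.5, 8.5, 5, 5, 5, 5, 5, 5], "dp": [[0.09, -0.07, 2], [0, 0, 3], [0, 0, 2.8], [0, 0, 1.6], [0, 0, 0], [0, 0, 0], [0, 0, 0], [0, 0, 0], [0, 0, 0], [0, 0, 0], [0, 0, 0], [0, 0, 0]], "turn": [[0, 0, 0], [0, 0, 0], [0, 0, 0], [0, 0, 0], [0, 0, 0], [0, 0, 0], [0, 0, 0], [0, 0, 0], [0, 0, 0], [0, 0, 0], [0, 0, 0], [0, 0, 0]]}}

```text
time_s: 14.08
position: [0.4412, -0.2842, 0.0396]
tool_rot: [[-0.948, 0.318, 0.003], [0.318, 0.948, -0.002], [-0.003, -0.001, -1.0]]
ft_force: [1.2, 1.3, 5.7]
grip_width: 0.0636
gripper_force: 32.3
```

Emit:
{"api": "move_arm", "payload": {"jaw": [5, 5, 5, 5, 5, 5, 5, 5, 5], "dp": [[0, 0, 0], [0, 0, 0], [0, 0, -1], [0, 0, -2.5], [0, 0, -3.5], [0, 0, -3.5], [0, 0, -1.5], [0, 0, 0], [0, 0, 0]], "turn": [[0, 0, 0], [0, 0, 0], [0, 0, 0], [0, 0, 0], [0, 0, 0], [0, 0, 0], [0, 0, 0], [0, 0, 0], [0, 0, 0]]}}

```text
time_s: 14.83
position: [0.4403, -0.2837, 0.1589]
tool_rot: [[-0.948, 0.318, 0.001], [0.318, 0.948, -0.002], [-0.002, -0.001, -1.0]]
ft_force: [0.0, 0.2, -2.6]
grip_width: 0.0635
gripper_force: 34.2
```

```bash
python3 -c "
from h import *
go((.6315,-.175,.16))"
```

```text
t 14.8333 p [ 0.4403 -0.2837  0.1589] q [ -46.   23.   85.   -0.   72. -117.] F [ 0.   0.2 -2.6] w 0.0635
(0.6315, -0.175, 0.16) dp cm [-14.67  16.39  -0.1 ] min rows 5.274129304772959
```

Emit:
{"api": "move_arm", "payload": {"jaw": [5, 5, 5, 5, 5, 5, 5, 5, 5, 5, 5], "dp": [[-1.2, 1.4, 0], [-2.1, 2.4, 0], [-2.3, 2.6, 0], [-2.3, 2.6, 0], [-2.3, 2.6, 0], [-2.2, 2.4, 0], [-1.6, 1.7, 0], [-0.65, 0.69, 0], [0, 0, 0], [0, 0, 0], [0, 0, 0]], "turn": [[0, 0, 0], [0, 0, 0], [0, 0, 0], [0, 0, 0], [0, 0, 0], [0, 0, 0], [0, 0, 0], [0, 0, 0], [0, 0, 0], [0, 0, 0], [0, 0, 0]]}}

```text
time_s: 15.75
position: [0.6301, -0.1758, 0.1573]
tool_rot: [[-0.948, 0.319, -0.002], [0.319, 0.948, 0.0], [0.002, -0.0, -1.0]]
ft_force: [-0.8, -0.4, -1.2]
grip_width: 0.0637
gripper_force: 34.3
```

```bash
python3 -c "
from h import *
go((.6314,-.175,.13),(.6314,-.175,.046))
im,d=cams.get_image('wrist');cv2.imwrite('pics/w6.png',im[:,:,::-1])
"
```

```text
t 15.75 p [ 0.6301 -0.1758  0.1573] q [-26.  35.  63.  -0.  82. -97.] F [-0.8 -0.4 -1.2] w 0.0637
(0.6314, -0.175, 0.13) dp cm [-0.1   0.11  2.73] min rows 0.6564072849764069
(0.6314, -0.175, 0.046) dp cm [-0.01  0.    8.4 ] min rows 2.014388489208633
```

View pics/w6.png

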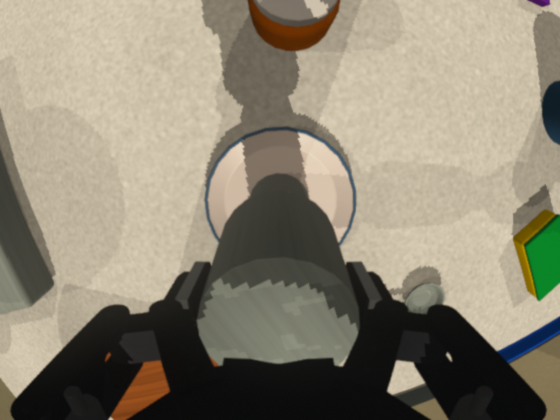

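The large cup is held at (279,310), above the medium cup at (279,180). I'm lowering it gently.

Emit:
{"api": "move_arm", "payload": {"jaw": [5, 5, 5, 5, 5, 5, 5, 5, 5, 5, 5], "dp": [[-0.1, 0.1, 1.5], [0, 0, 1.2], [0, 0, 1.2], [0, 0, 1.2], [0, 0, 1.2], [0, 0, 1.2], [0, 0, 1.2], [0, 0, 1], [0, 0, 0.7], [0, 0, 0], [0, 0, 0]], "turn": [[0, 0, 0], [0, 0, 0], [0, 0, 0], [0, 0, 0], [0, 0, 0], [0, 0, 0], [0, 0, 0], [0, 0, 0], [0, 0, 0], [0, 0, 0], [0, 0, 0]]}}

```text
time_s: 16.72
position: [0.6324, -0.1747, 0.054]
tool_rot: [[-0.948, 0.319, -0.0], [0.319, 0.948, 0.0], [0.0, -0.0, -1.0]]
ft_force: [-0.2, -0.1, -1.8]
grip_width: 0.0634
gripper_force: 34.2
```

Emit:
{"api": "move_arm", "payload": {"jaw": [5, 5, 5, 5, 5], "dp": [[0, 0, 0.2], [0, 0, 0.1], [0, 0, 0.1], [0, 0, 0], [0, 0, 0]], "turn": [[0, 0, 0], [0, 0, 0], [0, 0, 0], [0, 0, 0], [0, 0, 0]]}}

```text
time_s: 17.13
position: [0.6326, -0.1743, 0.0499]
tool_rot: [[-0.948, 0.318, 0.0], [0.318, 0.948, -0.0], [-0.0, -0.0, -1.0]]
ft_force: [-0.1, 1.6, -1.4]
grip_width: 0.0633
gripper_force: 34.2
```

Emit:
{"api": "move_arm", "payload": {"jaw": [5, 5, 5, 5, 5, 5], "dp": [[0, 0, 0.1], [0, 0, 0.1], [0, 0, 0.1], [0, 0, 0.1], [0, 0, 0], [0, 0, 0]], "turn": [[0, 0, 0], [0, 0, 0], [0, 0, 0], [0, 0, 0], [0, 0, 0], [0, 0, 0]]}}

```text
time_s: 17.63
position: [0.6326, -0.1743, 0.0458]
tool_rot: [[-0.948, 0.318, -0.0], [0.318, 0.948, 0.0], [0.0, 0.0, -1.0]]
ft_force: [-0.5, 0.4, -2.2]
grip_width: 0.0637
gripper_force: 34.3
```

Emit:
{"api": "move_arm", "payload": {"jaw": [5, 5, 5, 5], "dp": [[0, 0, 0.1], [0, 0, 0.1], [0, 0, 0], [0, 0, 0]], "turn": [[0, 0, 0], [0, 0, 0], [0, 0, 0], [0, 0, 0]]}}

```text
time_s: 17.97
position: [0.6327, -0.1744, 0.0456]
tool_rot: [[-0.948, 0.318, 0.001], [0.318, 0.948, -0.001], [-0.001, -0.0, -1.0]]
ft_force: [-5.6, 1.7, 10.5]
grip_width: 0.0633
gripper_force: 35.6
```

Emit:
{"api": "move_arm", "payload": {"jaw": [6.8, 7.2, 8, 8.5, 8.5, 8.5, 8.5, 8.5, 8.5, 8.5, 8.5, 8.5], "dp": [[0, 0, 0], [0, 0, 0], [0, 0, 0], [0, 0, 0], [0, 0, 0], [0, 0, -1], [0, 0, -2.5], [0, 0, -3.5], [0, 0, -2.5], [0, 0, -0.5], [0, 0, 0], [0, 0, 0]], "turn": [[0, 0, 0], [0, 0, 0], [0, 0, 0], [0, 0, 0], [0, 0, 0], [0, 0, 0], [0, 0, 0], [0, 0, 0], [0, 0, 0], [0, 0, 0], [0, 0, 0], [0, 0, 0]]}}

```text
time_s: 18.97
position: [0.6323, -0.1742, 0.1434]
tool_rot: [[-0.948, 0.318, -0.001], [0.318, 0.948, 0.0], [0.001, 0.0, -1.0]]
ft_force: [0.2, 0.0, -0.2]
grip_width: 0.0853
gripper_force: 0.0
```

```bash
python3 -c "
from h import *
go((.4388,.2846,.13))"
```

```text
t 18.9667 p [ 0.6323 -0.1742  0.1434] q [-26.  36.  64.   0.  80. -97.] F [ 0.2  0.  -0.2] w 0.0853
(0.4388, 0.2846, 0.13) dp cm [32.94 37.34  1.37] min rows 11.944634221519118
```

Emit:
{"api": "move_arm", "payload": {"jaw": [8.5, 8.5, 6, 6, 6, 6, 6, 6, 6, 6, 6, 6], "dp": [[2.4, 2.7, 0], [2.4, 2.7, 0], [2.4, 2.7, 0], [2.4, 2.7, 0], [2.4, 2.7, 0], [2.4, 2.7, 0], [2.4, 2.7, 0], [2.4, 2.7, 0], [2.4, 2.7, 0], [2.4, 2.7, 0], [2.4, 2.7, 0], [2.4, 2.7, 0]], "turn": [[0, 0, 0], [0, 0, 0], [0, 0, 0], [0, 0, 0], [0, 0, 0], [0, 0, 0], [0, 0, 0], [0, 0, 0], [0, 0, 0], [0, 0, 0], [0, 0, 0], [0, 0, 0]]}}

```text
time_s: 19.97
position: [0.4609, 0.2257, 0.1424]
tool_rot: [[-0.948, 0.318, -0.003], [0.318, 0.948, -0.001], [0.003, -0.002, -1.0]]
ft_force: [1.0, 0.3, 0.1]
grip_width: 0.0601
gripper_force: 0.0
```

Emit:
{"api": "move_arm", "payload": {"jaw": [6, 6, 6, 6, 6, 6, 6], "dp": [[2.2, 2.7, 0.5], [1.94, 2.24, 0.9], [0, 0, 0], [0, 0, 0], [0, 0, 0], [0, 0, 0], [0, 0, 0]], "turn": [[0, 0, 0], [0, 0, 0], [0, 0, 0.085], [0, 0, 0.085], [0, 0, 0.085], [0, 0, 0], [0, 0, 0]]}}

```text
time_s: 20.55
position: [0.4386, 0.2842, 0.1287]
tool_rot: [[-0.838, 0.545, -0.002], [0.545, 0.838, -0.001], [0.001, -0.002, -1.0]]
ft_force: [0.3, -0.4, -0.7]
grip_width: 0.0598
gripper_force: 0.0
```

```bash
python3 -c "
from h import *
im,d=cams.get_image('wrist');cv2.imwrite('pics/w7.png',im[:,:,::-1])
go((.4388,.2846,.001))
top(.09,(.632,-.174),.05);top(.016,(.4388,.2846),.04)
print(observe()['tool_rot'])"
```

```text
t 20.6 p [0.4388 0.2842 0.129 ] q [ 20.  25.  88.   0.  67. -37.] F [-0.7 -0.9 -0.9] w 0.0599
(0.4388, 0.2846, 0.001) dp cm [ 0.    0.05 12.8 ] min rows 3.06974422704905
top 767 [ 0.632  -0.1738  0.09  ] [ 0.6323 -0.1747] 0.0317 ((632.2987670898438, -174.64085388183594), (61.26090621948242, 61.311279296875), 3.1310534477233887)
top 219 [0.4471 0.2751 0.0154] [0.4453 0.2805] 0.0254 ((444.8840637207031, 280.56951904296875), (36.26028060913086, 39.57290267944336), 55.81322479248047)
[[-8.37953270e-01  5.45741279e-01 -8.79584301e-04]
 [ 5.45741696e-01  8.37953400e-01 -3.17237523e-04]
 [ 5.63921044e-04 -7.45856049e-04 -9.99999563e-01]]
```

View pics/w7.png

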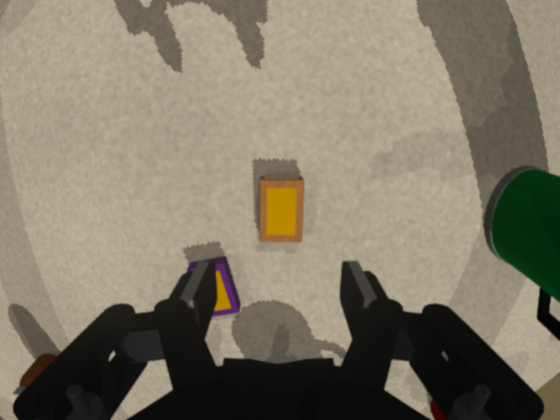

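The large cup's top reads 0.0900, so all three cups are seated flat. The matchbox at (281,210) is aligned and centred between the fingers, and the purple box is clear of them. I'm descending.

Emit:
{"api": "move_arm", "payload": {"jaw": [6, 6, 6, 6, 6, 6, 6, 6, 6, 6], "dp": [[0, 0.05, 2], [0, 0, 3.2], [0, 0, 3.2], [0, 0, 2], [0, 0, 1.2], [0, 0, 0.6], [0, 0, 0.3], [0, 0, 0], [0, 0, 0], [0, 0, 0]], "turn": [[0, 0, 0], [0, 0, 0], [0, 0, 0], [0, 0, 0], [0, 0, 0], [0, 0, 0], [0, 0, 0], [0, 0, 0], [0, 0, 0], [0, 0, 0]]}}

```text
time_s: 21.53
position: [0.4399, 0.2851, 0.0057]
tool_rot: [[-0.837, 0.547, 0.002], [0.547, 0.837, 0.001], [-0.001, 0.001, -1.0]]
ft_force: [-0.1, 0.2, -1.3]
grip_width: 0.0599
gripper_force: 0.0
```

Emit:
{"api": "move_arm", "payload": {"jaw": [3, 3, 3, 3, 3, 3, 3, 3], "dp": [[0, 0, 0], [0, 0, 0], [0, 0, 0], [0, 0, 0], [0, 0, 0], [0, 0, 0], [0, 0, 0], [0, 0, 0]], "turn": [[0, 0, 0], [0, 0, 0], [0, 0, 0], [0, 0, 0], [0, 0, 0], [0, 0, 0], [0, 0, 0], [0, 0, 0]], "force": 25}}

```text
time_s: 22.2
position: [0.4397, 0.285, 0.0055]
tool_rot: [[-0.837, 0.547, 0.001], [0.547, 0.837, 0.0], [-0.001, 0.001, -1.0]]
ft_force: [-1.6, 0.3, 5.8]
grip_width: 0.0349
gripper_force: 25.4
```

```bash
python3 -c "
from h import *
go((.632,-.1743,.16))
im,d=cams.get_image('wrist');cv2.imwrite('pics/w8.png',im[:,:,::-1])"
```

```text
t 22.2 p [0.4397 0.285  0.0055] q [ 20.  35.  95.  -0.  50. -37.] F [-1.6  0.3  5.8] w 0.0349
(0.632, -0.1743, 0.16) dp cm [-41.23 -27.92 -15.44] min rows 12.5019563098986
```

View pics/w8.png

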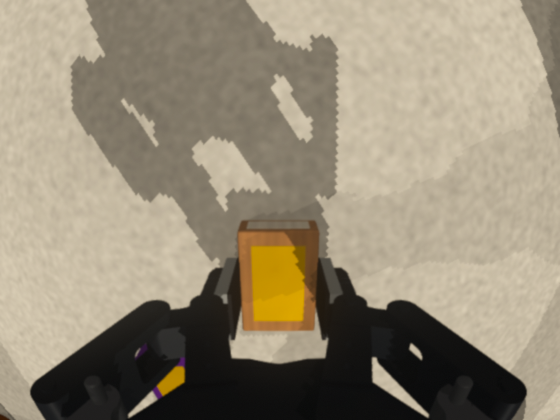

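The matchbox is gripped at (278,287), level and centred. I'm lifting it and carrying it over.

Emit:
{"api": "move_arm", "payload": {"jaw": [3, 3, 3, 3, 3, 3, 3, 3, 3, 3, 3, 3], "dp": [[0, 0, -0.5], [0, 0, -2], [0, 0, -3], [0, 0, -3], [0, 0, -3], [0, 0, -2], [-1.5, -1, -1], [-2.5, -1.7, 0], [-2.7, -1.8, 0], [-2.7, -1.8, 0], [-2.7, -1.8, 0], [-2.7, -1.8, 0]], "turn": [[0, 0, 0], [0, 0, 0], [0, 0, 0], [0, 0, 0], [0, 0, 0], [0, 0, 0], [0, 0, 0], [0, 0, 0], [0, 0, 0], [0, 0, 0], [0, 0, 0], [0, 0, 0]]}}

```text
time_s: 23.25
position: [0.5094, 0.1196, 0.1502]
tool_rot: [[-0.837, 0.547, 0.0], [0.547, 0.837, 0.0], [-0.0, 0.0, -1.0]]
ft_force: [2.1, 0.8, -0.3]
grip_width: 0.035
gripper_force: 25.1
```

Emit:
{"api": "move_arm", "payload": {"jaw": [3, 3, 3, 3, 3, 3, 3, 3, 3, 3, 3, 3], "dp": [[-2.7, -1.8, 0], [-2.7, -1.8, 0], [-2.7, -1.8, 0], [-2.7, -1.8, 0], [-2.7, -1.8, 0], [-2.7, -1.8, 0], [-2.7, -1.8, 0], [-2.7, -1.8, 0], [-2.5, -1.8, 0], [-1.5, -1, 0], [0, 0, 0], [0, 0, 0]], "turn": [[0, 0, 0], [0, 0, 0], [0, 0, 0], [0, 0, 0], [0, 0, 0], [0, 0, 0], [0, 0, 0], [0, 0, 0], [0, 0, 0], [0, 0, 0], [0, 0, 0], [0, 0, 0]]}}

```text
time_s: 24.25
position: [0.6291, -0.1635, 0.1495]
tool_rot: [[-0.836, 0.548, -0.001], [0.548, 0.836, 0.0], [0.001, 0.0, -1.0]]
ft_force: [0.4, 0.9, -0.2]
grip_width: 0.0353
gripper_force: 25.1
```

```bash
python3 -c "
from h import *
go((.632,-.1743,.115),(.632,-.1743,.0955))"
```

```text
t 24.25 p [ 0.6291 -0.1635  0.1495] q [-25.  35.  64.   0.  80. -82.] F [ 0.4  0.9 -0.2] w 0.0353
(0.632, -0.1743, 0.115) dp cm [-0.84 -0.75  3.45] min rows 0.8699882944947734
(0.632, -0.1743, 0.0955) dp cm [-0.   -0.    1.95] min rows 0.46762589928057574
```

Emit:
{"api": "move_arm", "payload": {"jaw": [3, 3, 3, 3, 3, 3, 3, 3], "dp": [[-0.5, -0.4, 1], [-0.34, -0.35, 1.5], [0, 0, 1.2], [0, 0, 0.8], [0, 0, 0.4], [0, 0, 0], [0, 0, 0], [0, 0, 0]], "turn": [[0, 0, 0], [0, 0, 0], [0, 0, 0], [0, 0, 0], [0, 0, 0], [0, 0, 0], [0, 0, 0], [0, 0, 0]]}}

```text
time_s: 24.92
position: [0.6326, -0.1737, 0.1016]
tool_rot: [[-0.837, 0.547, 0.001], [0.547, 0.837, -0.001], [-0.001, 0.0, -1.0]]
ft_force: [1.0, 0.9, 0.1]
grip_width: 0.0354
gripper_force: 25.1
```

```bash
python3 -c "
from h import *
go((.632,-.1743,.0955))
im,d=cams.get_image('wrist');cv2.imwrite('pics/w9.png',im[:,:,::-1])"
```

```text
t 24.9167 p [ 0.6326 -0.1737  0.1016] q [-26.  38.  67.   0.  75. -83.] F [1.  0.9 0.1] w 0.0354
(0.632, -0.1743, 0.0955) dp cm [ 0.02 -0.08  0.61] min rows 0.14840912368138673
```

View pics/w9.png

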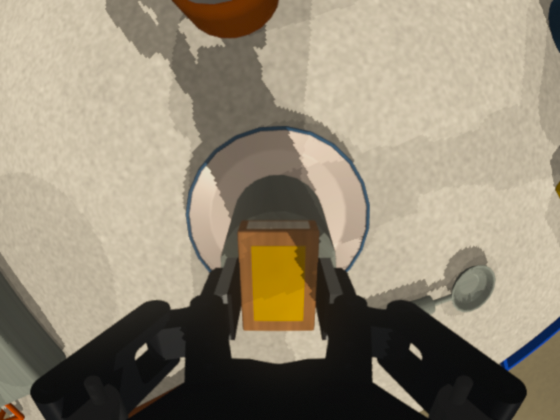

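The matchbox is held at (278,287), centred over the large cup, whose body shows at (278,200). I'm lowering it the last 6 mm.

Emit:
{"api": "move_arm", "payload": {"jaw": [3, 3, 3, 3, 3, 3, 3], "dp": [[0, -0.05, 0.2], [0, 0, 0.2], [0, 0, 0.1], [0, 0, 0.1], [0, 0, 0], [0, 0, 0], [0, 0, 0]], "turn": [[0, 0, 0], [0, 0, 0], [0, 0, 0], [0, 0, 0], [0, 0, 0], [0, 0, 0], [0, 0, 0]]}}

```text
time_s: 25.55
position: [0.6321, -0.1743, 0.0956]
tool_rot: [[-0.837, 0.547, 0.001], [0.547, 0.837, -0.0], [-0.001, 0.0, -1.0]]
ft_force: [-2.1, 0.6, 5.0]
grip_width: 0.0349
gripper_force: 25.7
```

Contact is at the expected height. I'm releasing and retreating.

Emit:
{"api": "move_arm", "payload": {"jaw": [3.8, 4.0, 4.5, 5.5, 6.5, 7, 7, 7, 7, 7, 7, 7], "dp": [[0, 0, 0], [0, 0, 0], [0, 0, 0], [0, 0, 0], [0, 0, 0], [0, 0, 0], [0, 0, -1], [0, 0, -2], [0, 0, -3], [0, 0, -3], [0, 0, -2], [0, 0, 0]], "turn": [[0, 0, 0], [0, 0, 0], [0, 0, 0], [0, 0, 0], [0, 0, 0], [0, 0, 0], [0, 0, 0], [0, 0, 0], [0, 0, 0], [0, 0, 0], [0, 0, 0], [0, 0, 0]]}}

```text
time_s: 26.55
position: [0.6334, -0.1748, 0.2109]
tool_rot: [[-0.837, 0.547, 0.009], [0.547, 0.837, -0.004], [-0.009, 0.001, -1.0]]
ft_force: [0.2, 0.3, 0.3]
grip_width: 0.0699
gripper_force: 0.0
```

Emit:
{"api": "move_arm", "payload": {"jaw": [7, 7, 7, 7, 7, 7, 7, 7, 7, 7], "dp": [[2, 2, 0], [2.5, 2.5, 0], [2.5, 2.5, 0], [2.5, 2.5, 0], [2.5, 2.5, 0], [2.5, 2.5, 0], [2.5, 2.5, 0], [1.5, 1.5, 0], [0, 0, 0], [0, 0, 0]], "turn": [[0, 0, 0], [0, 0, 0], [0, 0, 0], [0, 0, 0], [0, 0, 0], [0, 0, 0], [0, 0, 0], [0, 0, 0], [0, 0, 0], [0, 0, 0]]}}

```text
time_s: 27.38
position: [0.578, 0.0826, 0.2049]
tool_rot: [[-0.838, 0.545, -0.0], [0.545, 0.838, -0.0], [-0.0, -0.0, -1.0]]
ft_force: [-0.0, 0.2, 0.4]
grip_width: 0.0699
gripper_force: 0.0
```

```bash
python3 -c "
from h import *
im,d=top(.106,(.632,-.1743),.06);cv2.imwrite('pics/top9.png',im[:,:,::-1])
P=cloud('top',d);m=(d>0)&(abs(P[...,2]-.012)<.009)&(np.hypot(P[...,0]-.632,P[...,1]+.175)<.08)
print(cv2.fitEllipse(cv2.convexHull((P[m][:,:2]*1000).astype(np.float32))));go()"
```

```text
top 530 [ 0.6303 -0.1733  0.1061] [ 0.6309 -0.1743] 0.0319 ((630.691162109375, -174.0175323486328), (36.43739318847656, 54.313289642333984), 56.427276611328125)
((630.4567260742188, -175.21621704101562), (152.29005432128906, 156.80442810058594), 152.60494995117188)
t 27.4333 p [0.5783 0.0816 0.2048] q [ -4.  26.  71.  -0.  82. -60.] F [-0.  0. -0.] w 0.07
```

View pics/top9.png

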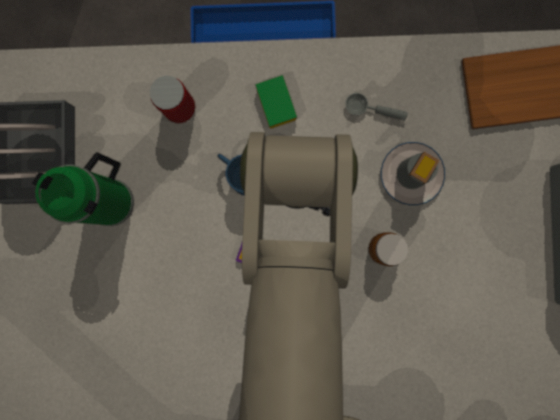

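The top view shows the matchbox flat at (424,167) on the stack (top at z=0.106, the expected height), centred, with the saucer still at (413,174) and the bystanders not moved. I'm handing in.

```bash
python3 -c "
from rig import ticket
print(ticket.close_job())"
```

```text
the job is handed in; nothing more can be done
None
```

The job is handed in after about 27 s: the three cups are nested mouth down on the saucer, and the cardboard matchbox lies flat on the large cup's base. The final top view showed the stack at its expected height and the saucer, jar and flask unmoved; the arm partly hid the mug there, but nothing went near it.

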